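Right the glue bottle into the supply caddy, then lift the caddy and hold it level

ROBOT

A 6-joint arm with a two-finger parallel gripper is mounted at the origin on the work surface. World frame = base frame: x ahead of the robot, y to its left, z up, the work surface at z = 0. Lengths are in m, angles in rad, forces in N, time in s.
With the tool pointing down it reaches from about 0.325 to 0.9 m from the base axis. Payload 6.1 kg.
Tool frame: the origin (TCP) lies between the finger pads, 19 mm behind the fingertips; this is the grasp point; z points along the fingers, y is the line along which they close (so a half turn about z gives the same grasp; the last joint's range is limited). The gripper opens to 87 mm and grips with 3 to 60 N. Pads are 19 mm wide; open, the fingers measure 117 mm over their backs; the gripper's body (75 mm by 190 mm) begins 51 mm behind the grasp point.
Start: joints at [-1.341, 0.22, 1.526, -0, 1.395, -0.126], TCP at [0.218, -0.586, 0.241] pointing down, gripper open.
Joint ranges: [-2.98, 2.98], [-0.91, 2.08], [0.09, 2.57], [-1.24, 4.39], [0.2, 2.65], [-2.68, 2.68]. Speed limits (rad/s): [2.57, 2.57, 3.01, 3.14, 3.14, 3.14].

INTERFACE

Orientations are given as a unit quaternion [x, y, z, w].
In Python, from plant import bot gives the robot as it stands.
- The arm moves only by the shell command python3 -m pendant 'ROWS' [FORCE]. ROWS is JSON, a list that holds one entry, the list of rows, each a list of 7 numbers: the shift along the tool's x, y, z in mm, then the turn, a rotation vector about the tool's x, y, z in rad, then the closure in counts, from 0 (fully open) to 255 (shut). In form: [[[dx, dy, dz, ax, ay, az, jaw], ...]]. A call has 1 to 10 rows; each row is the pose to reach, as a shift and turn from the pose commanded when the call began, along the tool's axes at that moment; what a row does not reach only later rows make up. A row lasts 1/12 s, in which the tool goes at most 41.7 mm and 7.16 degrees, less where a joint would pass 70% of its speed; a pose out of reach is approached as far as the arm can. A call with a gripper value outside its range is refused whole. The fingers move at their own pace and stop on an object; FORCE is the grip in N (left out, the last holds). Time passes only in rows, so rows that repeat a pose let the fingers close. It gives the time, the measured TCP pose, the force, the opening and the grip force at its end, in the units of the state.
- bot.observe(): the state, without advancing time (a new reading comes with each control period).
- bot.get_image(name): name is "side" or "top" or "wrist"; returns a dict with "img" (480x640x3 uint8, blue, green, red), "depth" (480x640 float32, m along the optical axis (not along the pixel's ray), 0 where there is no reading), "vertical_fov" (degrees; the focal length in pixels is half the picture's height over the tangent of half this angle, whatever the lens; pixels are square), "cx", "cy" (the principal point, pixels), "k1" (the pictures are not rectified: a ray, as slopes to the right and down, at radius r is drawn at 1 + k1 r^2 times it, then the intrinsics apply), "R" (3x3) and "t" (3): a world point X has camera coordinates R X + t. Camera axes: x right, y down, z forward; pixel columns grow to the right and rows downward; lengths in m; the calibration is good to about 2 mm. A picture is of the moment at which its call begins.
- bot.finish_job(): hands the job in; it is judged then, once.
The state is a dict: "clock": time; "joints": joint angles; "joint_vel": joint speeds; "effort": joint torques, N m; "tcp_pos": TCP position; "tool_rot": TCP orientation; "contact_force": force on the tool from outside, world axes, zero at the start; "torque": the same for the moment, N m; "width": opening from 0.0 (shut) to 1.0 (fully open); "grasp_force": force on a finger pad.
Only numpy, scipy, OpenCV 4.12 (cv2) and the standard library are available. Lean on these libraries where they do the work, as an engineer would, in place of code of your own. Each camera call takes 0.05 s, during which the arm holds its last target. There are 200 camera calls.

TASK

The glue bottle has fallen over on the desk: stand it upright, cap up, in the empty compartment of the stationery caddy, setting it down rather than dropping it, and let go of it. Then take the caddy by its handle, lift it level about 10 cm clear of the desk with everything still in it, and finish while holding it there, level and still. Leave the stapler, the tape dispenser and the mug where they are.

Things in the scene. Friction and masses are not known exactly. Their poses are not given: they have to be found in the camera images.
- bottle: White glue bottle with grey cap, 138 mm tall, about 130 g, lying on the bare desk at the start, cap pointing away from the robot or sideways; it can roll. Origin: centre of its round flat base; z runs from base to cap. Its body is a cylinder 48 mm in diameter up to 98 mm, then narrows to a cap 30 mm across (110 to 122 mm) and a nozzle. Centre of mass about 55 mm up.
- caddy: Dark grey caddy standing loose on the desk: open tray 240 (x) by 280 mm (y), walls 50 mm high, a rib 60 mm high along y at mid-width, raised handle above it. Origin: centre of its underside; z up, x away from the robot within 30 degrees. Pens fixed in the +x, -y compartment reach 150 mm high. About 0.8 kg loaded, centre of mass within 20 mm of the handle's middle seen from above.
- grip (a point): Middle of the caddy's handle: a straight level bar 20 mm thick (caddy's x), 24 mm high, 130 mm long (caddy's y), its middle 172 mm and its top 184 mm above the caddy's underside, on an upright 12 mm thick at each end with about 100 mm free between them. Axes as the caddy's.
- cell (a point): Middle of the floor (upper face) of the empty compartment, the near one on the caddy's +y side; 4 mm above the caddy's underside. Inside it is 113 mm (x) by 104 mm (y), walls rising 46 mm above the floor (cross wall 42, rib 56), open above; the handle's line is 60 mm away towards the caddy's +x. Axes as the caddy's.
- notes: Block of note paper 76 x 76 x 34 mm, loose in the caddy's large far compartment (+x, +y). Origin: centre of its underside.
- staples: Cardboard box of staples 55 x 115 x 34 mm, loose in the caddy's large near compartment (-x, -y). Origin: centre of its underside.
- stapler: Black desk stapler, 40 x 150 x 58 mm, a bystander beyond the work. Origin: centre of its underside.
- tape: Dark desk tape dispenser with a clear roll, 60 x 155 x 96 mm, a bystander beyond the work. Origin: centre of its underside.
- mug: White mug 82 mm across and 95 mm tall, a bystander at the side of the desk. Origin: centre of its underside.
There are look-alikes about, which are no part of the job. What is shaped like the bottle but blue is not meant.

How it is judged:
On the way:
1. the bottle stands upright on the floor of the empty compartment, let go, with the caddy on the desk (angle between bottle's own z axis and vertical below 0.12 rad and x of bottle in the frame of cell between -0.045 and 0.045 m and y of bottle in the frame of cell between -0.04 and 0.04 m and z of bottle in the frame of cell below 0.006 m and contact force between bottle and the fingers below 0.1 N and height (world z) of caddy below 0.006 m), for 0.2 s.
At the end, for the whole second after the job is handed in: Fingers hold the caddy by its handle (TCP within 60 mm of its middle), underside 60 to 160 mm above the desk, level within 0.1 rad, still; the bottle upright (0.2 rad) in its compartment, untouched; notes and staples still in the caddy; bystanders within 25 mm of their start (height (world z) of caddy between 0.06 and 0.16 m and angle between caddy's own z axis and vertical below 0.1 rad and linear speed of caddy below 0.03 m/s and angular speed of caddy below 0.15 rad/s and contact force between caddy and the fingers above 3 N and distance between the grasp point and grip below 0.06 m and contact force between caddy and stapler below 0.1 N and contact force between caddy and tape below 0.1 N and contact force between caddy and mug below 0.1 N and angle between bottle's own z axis and vertical below 0.2 rad and contact force between bottle and the fingers below 0.1 N and x of bottle in the frame of cell between -0.045 and 0.045 m and y of bottle in the frame of cell between -0.04 and 0.04 m and z of bottle in the frame of cell below 0.008 m and z of notes in the frame of caddy between -0.01 and 0.02 m and horizontal distance between each of notes, staples and caddy below 0.13 m and z of staples in the frame of caddy between -0.01 and 0.02 m and distance of each of stapler, tape, mug from where it was at the start of the episode below 0.025 m); the arm keeps its last pose, push and grip.
It fails at once if the bottle is dropped (moves faster than 0.75 m/s with no finger on it) (contact force between bottle and the fingers below 0.05 N and linear speed of bottle above 0.75 m/s).
It fails at once if a bystander is shifted more than 30 mm or knocked over (distance of any of stapler, tape, mug from where it was at the start of the episode above 0.03 m or angle between any of stapler, tape, mug's own z axis and vertical above 0.5 rad).
It fails at once if the caddy is tipped by more than 25 degrees (angle between caddy's own z axis and vertical above 0.44 rad).
It also fails if it takes over 72 s, if anything falls off the work surface, if the arm or the gripper's body presses on something with over 40 N, if the wrist force passes 120 N, or if a joint passes its speed limit or range.

## Working session

There is one attempt and no reset: what is moved stays moved. The work goes in short steps, Python scripts to look and compute and a shell command to move; the robot and the scene stay as the last step left them, time stands still between calls to the robot, and variables do not carry over. Pictures are saved under pics/ and viewed, at most 13 in all, crops included, and the job is handed in when it is done.

```bash
mkdir -p pics && cat > h.py <<'E'
import numpy as np, cv2
from scipy.spatial.transform import Rotation as Ro
from plant import bot
def shot(n,f=None):
    g=bot.get_image(n)
    np.savez('pics/%s.npz'%(f or n),**g)
    if f: cv2.imwrite('pics/%s.png'%f,g['img'])
    return g
def load(f): return dict(np.load('pics/%s.npz'%f))
def K(g):
    f=240/np.tan(np.radians(float(g['vertical_fov']))/2)
    return np.array([[f,0,float(g['cx'])],[0,f,float(g['cy'])],[0,0,1]])
def undist(g,uv):
    d=(np.atleast_2d(uv).astype(float)-[g['cx'],g['cy']])/K(g)[0,0]; s=d.copy()
    for _ in range(20): s=d/(1+float(g['k1'])*(s**2).sum(1,keepdims=True))
    return s
def onz(g,uv,z):  # intersect with plane z
    s=undist(g,uv); r=np.c_[s,np.ones(len(s))]@g['R']; c=-g['R'].T@g['t']
    return c+r*((z-c[2])/r[:,2:])
def dep(g,uv):
    uv=np.atleast_2d(uv); s=undist(g,uv); z=g['depth'][uv[:,1].astype(int),uv[:,0].astype(int)][:,None]
    return (np.c_[s,np.ones(len(s))]*z-g['t'])@g['R']
def cloud(g):
    v,u=np.mgrid[0:480,0:640]; return dep(g,np.c_[u.ravel(),v.ravel()]).reshape(480,640,3)
def proj(g,X):
    c=np.atleast_2d(X)@g['R'].T+g['t']; s=c[:,:2]/c[:,2:]
    return s*(1+float(g['k1'])*(s**2).sum(1,keepdims=True))*K(g)[0,0]+[g['cx'],g['cy']]
def rel(p,Rt,o=None):  # tool-frame shift mm, rotvec from measured pose
    o=o or bot.observe(); R0=Ro.from_quat(o['tool_rot'])
    return (R0.inv().apply(np.array(p)-o['tcp_pos'])*1000).round(1),(R0.inv()*Rt).as_rotvec().round(4)
def down(yaw): # tool z down, tool y at angle yaw from world x
    y=np.array([np.cos(yaw),np.sin(yaw),0]);z=np.array([0,0,-1.]);return Ro.from_matrix(np.c_[np.cross(y,z),y,z])
E
python3 -c "
from h import *
a=shot('top','t0');b=shot('side','s0')
print(bot.observe())
for g in(a,b): print(-g['R'].T@g['t'],g['R'].round(2).tolist())"
```

```text
{'clock': 0.1, 'joints': array([-1.34109456e+00,  2.21174724e-01,  1.52751247e+00,  4.20515487e-06,
        1.39470290e+00, -1.26109416e-01]), 'joint_vel': array([-0.00057765, -0.00161974, -0.00374546,  0.00090649, -0.00065939,
       -0.00168014]), 'effort': array([-1.24310732e-04, -4.95944667e+01, -3.88520980e+01,  7.01262779e-02,
        5.14606282e-02, -3.40070244e-05]), 'tcp_pos': array([ 0.21758837, -0.5853292 ,  0.24022126]), 'tool_rot': array([ 9.84216164e-01,  1.76968176e-01, -4.44625367e-05, -8.97622706e-04]), 'contact_force': array([-0.29543295, -0.07165138,  0.10319619]), 'torque': array([-0.02991118,  0.04462314,  0.00646571]), 'grasp_force': 0.0, 'width': 0.9969814583229127}
[0.40509499 0.08234537 1.32987672] [[-0.02, -1.0, -0.0], [-0.99, 0.02, -0.16], [0.16, -0.0, -0.99]]
[0.46383947 0.99394086 0.841672  ] [[-0.99, -0.14, -0.01], [-0.08, 0.6, -0.79], [0.12, -0.79, -0.61]]
```

View pics/t0.png

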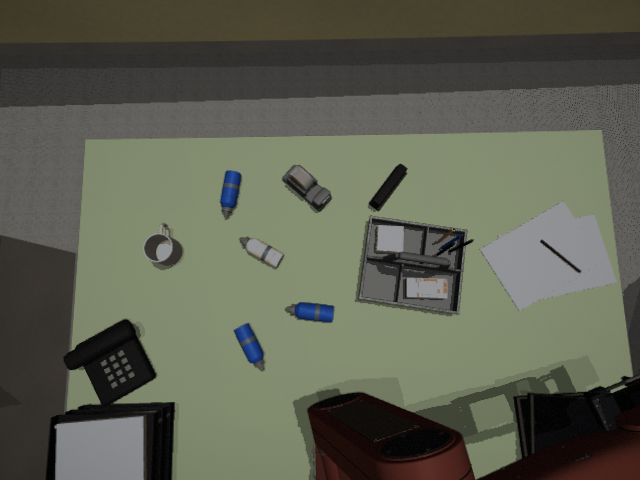

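View pics/s0.png

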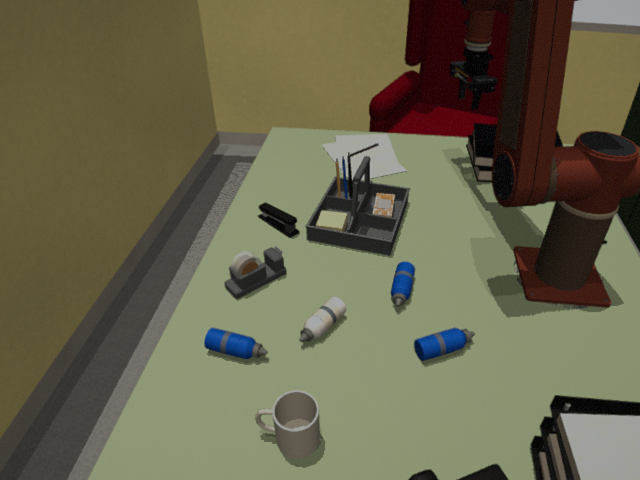

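In the top view there are four bottle shapes: blue at (231,193), (312,312) and (250,345), and one white with a grey cap at (262,252). The white one fits the description. The caddy is at about (412,265), with its empty near +y cell at about (380,282). I'll confirm both in a crop.

```bash
python3 -c "
from h import *
g=load('t0');im=g['img']
c=np.hstack([cv2.resize(im[225:280,225:295],None,fx=5,fy=5,interpolation=2),np.zeros((275,10,3),np.uint8)])
d=cv2.resize(im[205:325,350:480],None,fx=5,fy=5,interpolation=2)[:, :]
o=np.zeros((600,800,3),np.uint8)
o[:600,:650]=d; cv2.imwrite('pics/c1.png',o[:, :650]); 
b=cv2.resize(im[230:276,232:292],None,fx=10,fy=10,interpolation=2);cv2.imwrite('pics/c2.png',b)
s=load('s0')
C=cloud(g)
# handle / bottle from depth
P=C.reshape(-1,3)
m=(P[:,0]>.3)&(P[:,0]<.9)&(P[:,1]>-.35)&(P[:,1]<.1)
Q=P[m&(P[:,2]>.165)&(P[:,2]<.2)];print('handle',len(Q),Q.mean(0),Q.min(0),Q.max(0))
"
```

```text
handle 424 [ 0.53695279 -0.1864636   0.17962087] [ 0.51896752 -0.25840408  0.16517145] [ 0.55540387 -0.1164953   0.18792339]
```

View pics/c1.png

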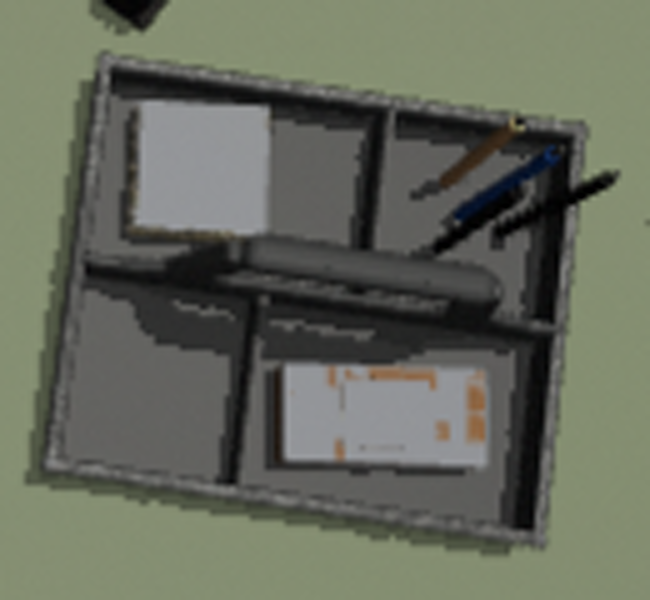

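View pics/c2.png

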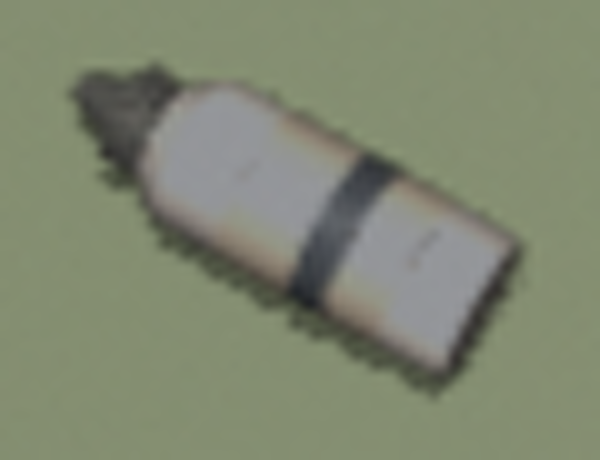

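The crops confirm a white bottle: base at (280,261), nozzle at (240,239). The caddy rim corners are at (359,299), (371,217), (467,231) and (458,314), and the near-left cell is empty.

```bash
python3 -c "
from h import *
g=load('t0')
q=onz(g,[(359,299),(371,216.6),(467,230.6),(458,314)],.05);print(q.round(3),np.linalg.norm(np.diff(q,axis=0),axis=1))
xs=(q[1]+q[2]-q[0]-q[3])[:2];ys=(q[0]+q[1]-q[2]-q[3])[:2]
print('c',q.mean(0),np.arctan2(*xs[::-1]),np.arctan2(-ys[0],ys[1]))
b=onz(g,[(280.3,260.8),(239.8,239.3)],.024);print(b,np.linalg.norm(b[0]-b[1]))
P=cloud(g).reshape(-1,3)
Q=P[(abs(P[:,0]-.54)<.1)&(abs(P[:,1]+.187)<.1)&(P[:,2]>.175)&(P[:,2]<.2)][:,:2]
r=cv2.minAreaRect(Q.astype(np.float32));print(r, np.median(Q,0))
for n in('t0','s0'):
  P=cloud(load(n)).reshape(-1,3)
  Q=P[(np.hypot(*(P[:,:2]-b.mean(0)[:2]).T)<.09)&(P[:,2]>.012)&(P[:,2]<.08)]
  w,v=np.linalg.eigh(np.cov(Q[:,:2].T));a=v[:,1];a=a*np.sign(a[1]);s=(Q[:,:2]-Q[:,:2].mean(0))@a
  print(n,len(Q),Q.mean(0),Q[:,2].max(),a,'base',Q[:,:2].mean(0)+a*s.min(),'tip',Q[:,:2].mean(0)+a*s.max())
"
```

```text
[[ 0.44  -0.029  0.05 ]
 [ 0.677 -0.072  0.05 ]
 [ 0.63  -0.347  0.05 ]
 [ 0.394 -0.305  0.05 ]] [0.24046695 0.27887164 0.24024668]
c [ 0.53524495 -0.18853688  0.05      ] -0.17854262891097405 -0.16858221896916178
[[0.55609821 0.19406663 0.024     ]
 [0.62205081 0.31267814 0.024     ]] 0.13571453825874955
((0.5378003120422363, -0.18729308247566223), (0.12683969736099243, 0.02015458047389984), 80.3451156616211) [ 0.53732253 -0.1873675 ]
t0 675 [0.5854071  0.24471041 0.03990242] 0.0554365052385577 [0.5081051  0.86129508] base [0.55600504 0.19487062] tip [0.626047  0.3135996]
s0 1061 [0.5808871  0.26057828 0.03707934] 0.049984207982399546 [0.54330447 0.83953574] base [0.54308378 0.20216308] tip [0.61932295 0.31997088]
```

```bash
cat >> h.py <<'E'
def tool(az,el,side): # tool z heading azimuth az, el below horizontal; tool y horizontal = side*(left of heading)
    d=np.array([np.cos(az)*np.cos(el),np.sin(az)*np.cos(el),-np.sin(el)])
    y=side*np.array([-np.sin(az),np.cos(az),0]);return Ro.from_matrix(np.c_[np.cross(y,d),y,d])
E
python3 -c "
from h import *
az=np.arctan2(-.869,-.495)
for s in(1,-1):
  print(s,rel([.5,-.15,.36],tool(az,np.radians(80),s)),rel([.595,.262,.2],tool(az,np.radians(55),s)))
"
```

```text
1 (array([ 416.4, -309.9, -119.1]), array([-0.0625, -0.1682, -0.6953])) (array([ 648.9, -662.7,   41.6]), array([-0.2144, -0.5865, -0.6746]))
-1 (array([ 416.4, -309.9, -119.1]), array([-0.2143,  0.0796,  2.4366])) (array([ 648.9, -662.7,   41.6]), array([-0.7418,  0.2712,  2.3492]))
```

```bash
L='from h import *
o=bot.observe()
with open("log.txt","a") as f: f.write(repr([list(o[k]) for k in("joints","tcp_pos","tool_rot")])+"\n")
print(o["clock"],o["joints"].round(3),o["tcp_pos"].round(3))'
echo "$L" > log.py; python3 log.py
python3 -m pendant '[[[40,-40,-120,0,0,0,0],[80,-70,-120,0,0,0,0],[120,-100,-120,0,0,0,0],[160,-130,-120,0,0,0,0],[400,-310,-120,0,0,0,0],[400,-310,-120,0,0,0,0],[400,-310,-120,0,0,0,0],[400,-310,-120,0,0,0,0],[400,-310,-120,0,0,0,0],[400,-310,-120,0,0,0,0]]]'; python3 log.py
python3 -m pendant '[[[60,-40,0,-0.06,-0.17,-0.69,0],[60,-40,0,-0.06,-0.17,-0.69,0],[60,-40,0,-0.06,-0.17,-0.69,0],[60,-40,0,-0.06,-0.17,-0.69,0],[60,-40,0,-0.06,-0.17,-0.69,0],[60,-40,0,-0.06,-0.17,-0.69,0]]]'; python3 log.py
python3 -c "
from h import *
az=np.arctan2(-.869,-.495)
print(rel([.595,.262,.2],tool(az,np.radians(55),1)))"
```

```text
0.1 [-1.341  0.221  1.528  0.     1.395 -0.126] [ 0.218 -0.585  0.24 ]
clock: 0.93
tcp_pos: [0.4146, -0.2646, 0.3529]
tool_rot: [0.984, 0.177, -0.0, -0.0]
contact_force: [1.0, -0.9, -0.8]
width: 1.003
grasp_force: 0.0
0.9333 [-0.728 -0.154  1.704  0.     1.592  0.487] [ 0.415 -0.265  0.353]
clock: 1.43
tcp_pos: [0.4566, -0.2074, 0.3525]
tool_rot: [0.861, 0.501, -0.078, 0.043]
contact_force: [1.0, -0.8, -0.6]
width: 0.997
grasp_force: 0.0
1.4333 [-0.469 -0.105  1.67  -0.178  1.588  0.045] [ 0.457 -0.207  0.353]
(array([ 496.2, -110.7,   66. ]), array([-0.0021, -0.4327,  0.003 ]))
```

```bash

python3 -m pendant '[[[250,-55,0,0,-0.1,0,0],[250,-55,0,0,-0.1,0,0],[250,-55,0,0,-0.1,0,0],[250,-55,0,0,-0.1,0,0],[250,-55,0,0,-0.1,0,0],[250,-55,0,0,-0.1,0,0],[250,-55,0,0,-0.1,0,0],[250,-55,0,0,-0.1,0,0]]]'; python3 log.py
python3 -m pendant '[[[235,-56,0,0,-0.33,0,0],[235,-56,0,0,-0.33,0,0],[235,-56,0,0,-0.33,0,0],[235,-56,0,0,-0.33,0,0],[235,-56,0,0,-0.33,0,0],[235,-56,0,0,-0.33,0,0],[235,-56,0,0,-0.33,0,0],[235,-56,0,0,-0.33,0,0],[235,-56,0,0,-0.33,0,0]]]'; python3 log.py
python3 -c "
from h import *
g=shot('wrist','w1')
az=np.arctan2(-.869,-.495)
print(rel([.595,.262,.2],tool(az,np.radians(55),1)))
P=cloud(g).reshape(-1,3)
Q=P[(np.hypot(*(P[:,:2]-[.59,.25]).T)<.12)&(P[:,2]>.015)&(P[:,2]<.065)]
w,v=np.linalg.eigh(np.cov(Q[:,:2].T));a=v[:,1];a=a*np.sign(a[1]);s=(Q[:,:2]-Q[:,:2].mean(0))@a
print(len(Q),Q.mean(0),Q[:,2].max(),a,'base',Q[:,:2].mean(0)+a*s.min(),'tip',Q[:,:2].mean(0)+a*s.max())
"
```

```text
clock: 2.1
tcp_pos: [0.5316, 0.0349, 0.3077]
tool_rot: [0.856, 0.497, -0.121, 0.068]
contact_force: [-0.2, -0.2, 0.3]
width: 1.0
grasp_force: 0.0
2.1 [ 0.057  0.101  1.56  -0.231  1.636  0.578] [0.532 0.035 0.308]
clock: 2.85
tcp_pos: [0.5966, 0.2546, 0.2453]
tool_rot: [0.827, 0.477, -0.259, 0.149]
contact_force: [1.0, -0.1, 0.2]
width: 1.001
grasp_force: 0.0
2.85 [ 0.444  0.693  0.996 -0.355  1.951  0.92 ] [0.597 0.255 0.245]
(array([31.1, -5.3, 34.7]), array([-0.0044, -0.0045, -0.0061]))
8668 [0.58864372 0.25262077 0.04212412] 0.04985991024958736 [0.49703179 0.86773233] base [0.55630785 0.19616788] tip [0.61275921 0.29472229]
```

View pics/w1.png

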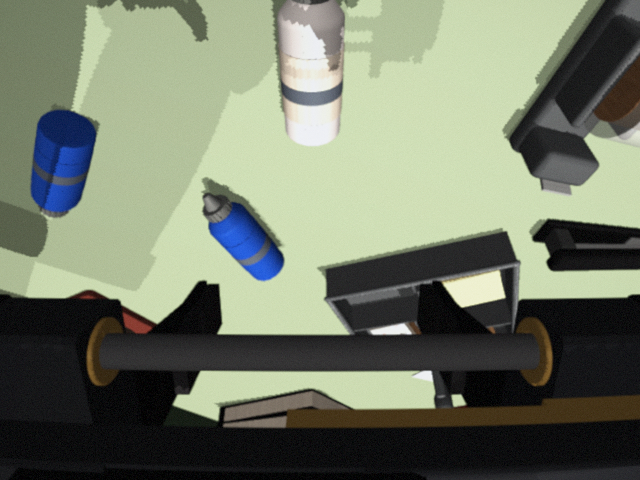

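The wrist view shows the white bottle at (312,75). Its base is at (0.556, 0.196) with the same axis direction as before. Next I fit a kinematic model to check that the upright pose is reachable.

```bash
cat > kin.py <<'E'
from h import *
from scipy.optimize import least_squares
import itertools
D=[eval(l) for l in open('log.txt')]
def fk(q,p,s):
    d1,a1,a2,a3,d4,d6,l=p
    E=lambda ax,a:Ro.from_euler(ax,a)
    R=E('z',q[0]);x=np.array([0,0,d1])+R.apply([a1,l,0]);R=R*E('y',q[1]);x=x+R.apply([0,0,a2])
    R=R*E('y',q[2]);x=x+R.apply([a3,0,d4]);R=R*E('z',s[0]*q[3])*E('y',q[4]);x=x+R.apply([0,0,d6]);R=R*E('z',s[1]*q[5]+s[2])
    return x,R
def fit():
    best=None
    for s in itertools.product((1,-1),(1,-1),(0,np.pi/2,np.pi,-np.pi/2)):
        e=max((fk(q,np.zeros(7),s)[1].inv()*Ro.from_quat(r)).magnitude() for q,_,r in D)
        if best is None or e<best[0]: best=(e,s)
    s=best[1]; f=lambda p:np.ravel([fk(q,p,s)[0]-x for q,x,_ in D])
    r=least_squares(f,[.3,0,.4,0,.4,.2,.08]);return r.x,s,best[0],abs(r.fun).max()
def ik(p,s,x,Rt,q0):
    lo=np.array([-2.98,-.91,.09,-1.24,.2,-2.68]);hi=np.array([2.98,2.08,2.57,4.39,2.65,2.68])
    f=lambda q:np.r_[(fk(q,p,s)[0]-x)*3,(fk(q,p,s)[1].inv()*Rt).as_rotvec()]
    best=None
    for k in range(12):
        st=np.array(q0) if k==0 else np.random.default_rng(k).uniform(lo,hi)
        r=least_squares(f,np.clip(st,lo+1e-3,hi-1e-3),bounds=(lo,hi))
        if best is None or r.cost<best.cost-1e-9: best=r
        if k==0 and r.cost<1e-8: break
    return best.x.round(2),best.cost
E
python3 -c "
from kin import *
p,s,e,m=fit();print(p.round(3),s,e,m)
q=D[-1][0]
az=np.arctan2(-.868,-.497)
q1,c=ik(p,s,[.595,.263,.03],tool(az,np.radians(55),1),q);print('grasp',q1,c)
cell=np.array([.492,-.094])
for el in(30,35,40,45):
  for h in (-120,-100,-80,-60): print(el,h,*[ik(p,s,[*cell,z],tool(np.radians(h),np.radians(el),1),q1) for z in(.09,.2)])
"
```

```text
[ 0.311 -0.     0.412  0.052  0.548  0.324  0.079] (1, 1, 1.5707963267948966) 5.537328635800844e-16 6.793575701991017e-10
grasp [ 0.46  0.91  1.08 -0.33  1.67  1.03] 5.82622475644361e-27
30 -120 (array([ 0.11,  0.66,  1.59, -0.78,  1.66,  0.89]), np.float64(4.9794533526143094e-29)) (array([ 0.11,  0.49,  1.59, -0.79,  1.78,  0.77]), np.float64(9.844491059092464e-28))
30 -100 (array([ 0.19,  0.52,  1.81, -0.95,  1.45,  0.82]), np.float64(4.293668218016903e-30)) (array([ 0.19,  0.33,  1.81, -0.94,  1.56,  0.66]), np.float64(1.8170790191894388e-17))
30 -80 (array([ 0.23,  0.37,  2.05, -1.17,  1.22,  0.78]), np.float64(4.089097665342506e-24)) (array([ 0.23,  0.13,  2.05, -1.1 ,  1.32,  0.56]), np.float64(9.203868403911955e-26))
30 -60 (array([ 0.2 ,  0.14,  2.23, -1.24,  0.99,  0.57]), np.float64(0.008805947540308449)) (array([ 0.19, -0.12,  2.28, -1.24,  1.03,  0.4 ]), np.float64(0.00030521301214326364))
35 -120 (array([ 0.09,  0.6 ,  1.63, -0.73,  1.6 ,  0.87]), np.float64(1.5908181340638568e-31)) (array([ 0.09,  0.43,  1.62, -0.74,  1.73,  0.75]), np.float64(9.413945568164809e-31))
35
[... 1301 characters left out ...]
,  1.7 , -0.64,  1.48,  0.8 ]), np.float64(1.449214259611579e-18)) (array([ 0.04,  0.33,  1.67, -0.64,  1.63,  0.69]), np.float64(2.0245585773426497e-19))
45 -100 (array([ 0.1 ,  0.35,  1.88, -0.79,  1.28,  0.66]), np.float64(4.949949706121488e-23)) (array([ 0.1 ,  0.18,  1.85, -0.76,  1.43,  0.51]), np.float64(1.6611862216279218e-27))
45 -80 (array([ 0.12,  0.2 ,  2.08, -0.94,  1.06,  0.51]), np.float64(1.9066363360421482e-24)) (array([ 0.12, -0.  ,  2.04, -0.86,  1.21,  0.31]), np.float64(1.2417181813436436e-19))
45 -60 (array([ 0.07,  0.02,  2.28, -1.1 ,  0.79,  0.34]), np.float64(4.4427800101864e-18)) (array([ 0.07, -0.21,  2.23, -0.9 ,  0.94,  0.03]), np.float64(1.3305352155749938e-25))
```

```bash
python3 -c "
from h import *
az=np.arctan2(-.868,-.497);T=tool(az,np.radians(55),1);gp=np.array([.5563+.078*.497,.196+.078*.868,.029]);print(gp)
print(rel(gp-T.as_matrix()[:,2]*.07,T),rel(gp,T))"
```

```text
[0.595066 0.263704 0.029   ]
(array([130.1,  -6.3, 104.4]), array([-0.0031, -0.0045, -0.0043])) (array([129.7,  -6.1, 174.4]), array([-0.0031, -0.0045, -0.0043]))
```

```bash

python3 -m pendant '[[[130,-6,104,0,0,0,0],[130,-6,104,0,0,0,0],[130,-6,104,0,0,0,0],[130,-6,104,0,0,0,0],[130,-6,104,0,0,0,0],[130,-6,104,0,0,0,0],[130,-6,104,0,0,0,0]]]'
python3 -c "
from h import *
az=np.arctan2(-.868,-.497);T=tool(az,np.radians(55),1);gp=np.array([.5951,.2637,.029])
print(rel(gp,T))
shot('wrist','w2')"
```

```text
clock: 3.48
tcp_pos: [0.616, 0.2994, 0.0893]
tool_rot: [0.827, 0.477, -0.258, 0.149]
contact_force: [0.8, 0.2, 0.8]
width: 1.002
grasp_force: 0.0
(array([ 0.2, -0.3, 73.2]), array([-0.0016, -0.0064, -0.0048]))
```

View pics/w2.png

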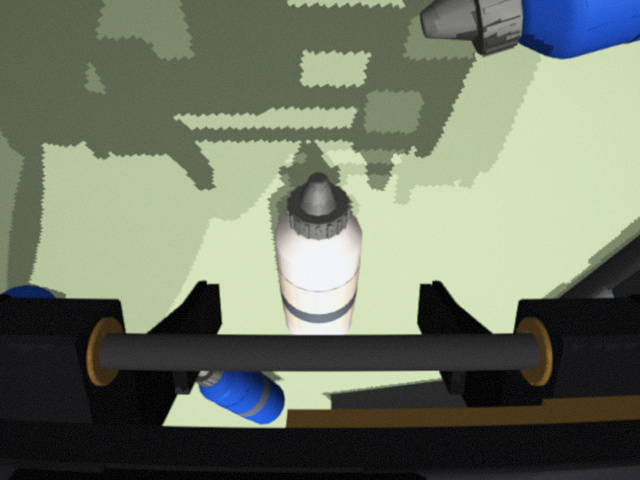

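The wrist view shows the white bottle at (319,270), centred between the fingers at (215, 422). I go in and close.

```bash

python3 -m pendant '[[[0,0,25,0,0,0,0],[0,0,45,0,0,0,0],[0,0,60,0,0,0,0],[0,0,70,0,0,0,0],[0,0,73,0,0,0,0],[0,0,73,0,0,0,0],[0,0,73,0,0,0,60],[0,0,73,0,0,0,100],[0,0,73,0,0,0,140],[0,0,73,0,0,0,170]]]' 20
python3 -m pendant '[[[0,0,0,0,0,0,200],[0,0,0,0,0,0,255],[0,0,0,0,0,0,255],[0,0,0,0,0,0,255],[0,0,0,0,0,0,255],[0,0,0,0,0,0,255]]]' 25
python3 -c "
from h import *
az=np.arctan2(-.868,-.497);T=tool(az,np.radians(55),1)
o=bot.observe();p=o['tcp_pos']
print(rel(p+[0,0,.15],T),rel(p+[0,-.0,.22],tool(np.radians(-115),np.radians(-35+0),1)))
print(Ro.from_quat(o['tool_rot']).as_matrix().round(2).tolist())"
```

```text
clock: 4.37
tcp_pos: [0.5942, 0.2651, 0.0263]
tool_rot: [0.826, 0.478, -0.258, 0.149]
contact_force: [0.1, -0.9, 0.1]
width: 0.781
grasp_force: 0.0
clock: 4.87
tcp_pos: [0.5937, 0.2646, 0.0255]
tool_rot: [0.826, 0.477, -0.259, 0.149]
contact_force: [0.4, 0.7, -1.5]
width: 0.543
grasp_force: 25.0
(array([ -85.5,   -0.2, -123.2]), array([-0.0028, -0.0043, -0.002 ])) (array([-125.4,   -0.3, -180.7]), array([-0.0953, -1.574 , -0.0157]))
[[0.41, 0.87, -0.29], [0.71, -0.5, -0.49], [-0.57, -0.0, -0.82]]
```

```bash
python3 log.py && python3 -c "
from kin import *
p,s,e,m=fit();q=D[-1][0]
for el in(35,):
  Q=q
  for n,x,h,e in [('lift',[.55,.2,.25],-120,55),('vert',[.5,.1,.3],60,85),('mid',[.47,0,.3],60,50),('up',[.45,-.05,.3],60,35)]:
    side=1 if h<0 else -1
    Q,c=ik(p,s,x,tool(np.radians(h),np.radians(e),side),Q);print(n,Q,c)
  for h in(60,40,30,20,10,0,-10): print(h,*[ik(p,s,[.478,-.085,z],tool(np.radians(h),np.radians(el),-1),Q) for z in(.09,.25)])
"
```

```text
4.8667 [ 0.456  0.91   1.083 -0.324  1.667  1.034] [0.594 0.265 0.025]
lift [ 0.4   0.52  1.24 -0.37  1.88  0.91] 1.4325250043771373e-25
vert [-0.01 -0.14  1.79  0.08  1.45  0.51] 6.185058151123752e-18
mid [-0.65 -0.32  2.08  0.69  1.51 -0.22] 5.885430828918317e-20
up [-0.91 -0.21  2.11  0.87  1.68 -0.49] 2.5678978996081836e-18
60 (array([-0.91,  0.29,  2.08,  0.89,  1.37, -0.85]), np.float64(1.147080985982121e-28)) (array([-0.91, -0.02,  2.05,  0.86,  1.6 , -0.58]), np.float64(2.942534501833418e-26))
40 (array([-0.96,  0.1 ,  2.31,  1.08,  1.18, -0.77]), np.float64(9.203157256737669e-21)) (array([-0.96, -0.27,  2.27,  0.98,  1.4 , -0.4 ]), np.float64(6.916743042406133e-19))
30 (array([-0.96, -0.  ,  2.42,  1.19,  1.07, -0.73]), np.float64(4.306090466158201e-30)) (array([-0.96, -0.42,  2.37,  1.01,  1.29, -0.27]), np.float64(4.2670083259288843e-23))
20 (array([-0.93, -0.12,  2.53,  1.31,  0.95, -0.67]), np.float64(3.7069021652268105e-23)) (array([-0.93, -0.59,  2.47,  1.03,  1.16, -0.1 ]), np.float64(8.935647173289717e-22))
10 (array([-0.85, -0.17,  2.57,  1.43,  0.8 , -0.59]), np.float64(0.0011391993504966278)) (array([-0.86, -0.75,  2.55,  0.99,  1.  ,  0.12]), np.float64(5.570452400484943e-16))
0 (array([-0.71, -0.2 ,  2.57,  1.56,  0.58, -0.48]), np.float64(0.006411795411542789)) (array([-0.72, -0.83,  2.57,  0.84,  0.8 ,  0.43]), np.float64(0.0005256980761689943))
-10 (array([-0.47, -0.22,  2.57,  1.9 ,  0.24, -0.53]), np.float64(0.009969248663678905)) (array([-0.52, -0.86,  2.57,  0.5 ,  0.59,  0.93]), np.float64(0.0012496840044004338))
```

```bash
python3 -c "
from h import *
t=lambda a,e:tool(np.radians(a),np.radians(e),-1)
print(rel([.57,.2,.25],t(60,125)))
print(rel([.55,.15,.30],t(60,88)))" 
python3 -m pendant '[[[-20,0,-29,0,0,0,255],[-40,0,-58,0,0,0,255],[-57,0,-82,0,0,0,255],[-57,0,-82,0,0,0,255],[-57,0,-82,0,0,0,255]]]'
python3 -c "
from h import *
t=lambda a,e:tool(np.radians(a),np.radians(e),-1)
print(rel([.55,.15,.30],t(60,88)))
print(bot.observe()['width'])"
```

```text
(array([-183.7,   11.5, -145.8]), array([-0.0008, -0.0043,  0.001 ]))
(array([-256. ,   19.1, -156.5]), array([-0.0011,  0.6415,  0.0007]))
clock: 5.28
tcp_pos: [0.5953, 0.2652, 0.1282]
tool_rot: [0.827, 0.477, -0.256, 0.149]
contact_force: [0.3, 0.5, -2.3]
width: 0.548
grasp_force: 25.0
(array([-198.1,   18.7,  -72.2]), array([ 2.000e-03,  6.368e-01, -3.000e-04]))
0.547922244517626
```

```bash

python3 -m pendant '[[[-20,2,-7,0,0.06,0,255],[-40,4,-14,0,0.13,0,255],[-65,6,-23,0,0.2,0,255],[-90,8,-32,0,0.28,0,255],[-115,10,-42,0,0.36,0,255],[-140,13,-51,0,0.44,0,255],[-165,16,-60,0,0.52,0,255],[-185,18,-68,0,0.59,0,255],[-198,19,-72,0,0.637,0,255],[-198,19,-72,0,0.637,0,255]]]'
python3 -c "
from h import *
t=lambda a,e:tool(np.radians(a),np.radians(e),-1)
print(rel([.48,.04,.30],t(52,60)),rel([.46,-.0,.30],t(45,35)),bot.observe()['width'])"
```

```text
clock: 6.12
tcp_pos: [0.5495, 0.1472, 0.2994]
tool_rot: [0.867, 0.499, 0.015, -0.008]
contact_force: [0.7, 0.5, -0.4]
width: 0.544
grasp_force: 25.0
(array([-127.5,   -6.3,   -4.8]), array([-0.0366,  0.4894,  0.1331])) (array([-172.1,   -3.5,   -6.3]), array([-0.1266,  0.9211,  0.2366])) 0.5441659618164618
```

```bash

python3 -m pendant '[[[-12,0,0,0,0.05,0.01,255],[-26,-1,0,0,0.1,0.03,255],[-40,-2,-1,-0.01,0.16,0.04,255],[-55,-3,-2,-0.01,0.22,0.06,255],[-70,-4,-3,-0.02,0.28,0.08,255],[-85,-5,-4,-0.02,0.34,0.1,255],[-100,-5,-4,-0.03,0.4,0.11,255],[-115,-6,-5,-0.03,0.45,0.12,255],[-127,-6,-5,-0.037,0.49,0.133,255],[-127,-6,-5,-0.037,0.49,0.133,255]]]'
python3 log.py
python3 -c "
from h import *
t=lambda a,e:tool(np.radians(a),np.radians(e),-1)
print(rel([.46,-.0,.30],t(45,35)),bot.observe()['width'])"
```

```text
clock: 6.95
tcp_pos: [0.479, 0.0411, 0.2951]
tool_rot: [0.869, 0.423, 0.229, -0.116]
contact_force: [-0.6, -0.9, -1.5]
width: 0.545
grasp_force: 25.0
6.95 [-0.426 -0.384  2.073  0.518  1.358  0.152] [0.479 0.041 0.295]
(array([-35.8,  10.4, -26.2]), array([-0.0887,  0.4407,  0.0855])) 0.5453627401353238
```

```bash

python3 -m pendant '[[[-3,1,-2,-0.01,0.04,0.01,255],[-7,2,-5,-0.02,0.09,0.02,255],[-12,3,-8,-0.03,0.14,0.03,255],[-17,4,-11,-0.04,0.2,0.04,255],[-22,6,-14,-0.05,0.26,0.05,255],[-27,8,-18,-0.06,0.32,0.06,255],[-31,9,-22,-0.07,0.38,0.075,255],[-36,10,-26,-0.089,0.44,0.085,255],[-36,10,-26,-0.089,0.44,0.085,255],[-36,10,-26,-0.089,0.44,0.085,255]]]'
python3 log.py
python3 -c "
from h import *
g=shot('side','s2')
t=lambda a,e:tool(np.radians(a),np.radians(e),-1)
o=bot.observe();print(rel([.483,-.088,.25],t(25,35)),o['width'])
u,v=proj(g,o['tcp_pos'])[0].astype(int);print(u,v)
cv2.imwrite('pics/s2c.png',cv2.resize(g['img'][v-120:v+120,u-150:u+150],None,fx=2.5,fy=2.5))"
```

```text
clock: 7.78
tcp_pos: [0.4614, 0.0016, 0.3015]
tool_rot: [0.819, 0.341, 0.426, -0.177]
contact_force: [-0.3, 0.0, -0.8]
width: 0.545
grasp_force: 25.0
7.7833 [-0.836 -0.496  2.316  0.964  1.471 -0.236] [0.461 0.002 0.302]
(array([-71.1,  78.1,  -9.7]), array([-2.873e-01, -2.000e-04,  2.055e-01])) 0.5464413455829034
388 161
```

View pics/s2c.png

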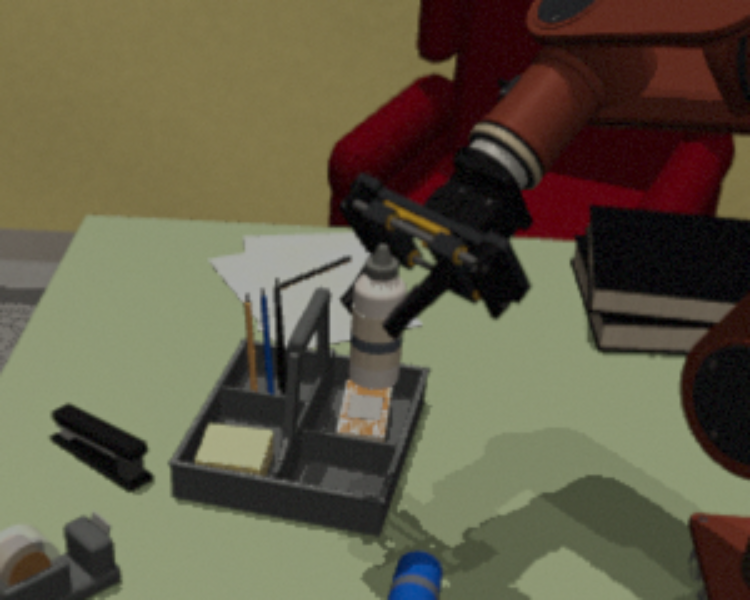

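The side crop shows the bottle upright in the gripper, cap up at crop (382,262) and base at (375,385). Now I move over the cell and measure the bottle's tilt and base.

```bash

python3 -m pendant '[[[-10,12,-1,-0.04,0,0.03,255],[-22,25,-3,-0.09,0,0.06,255],[-34,38,-5,-0.14,0,0.1,255],[-46,51,-7,-0.19,0,0.14,255],[-58,64,-8,-0.24,0,0.17,255],[-71,78,-10,-0.287,0,0.205,255],[-71,78,-10,-0.287,0,0.205,255],[-71,78,-10,-0.287,0,0.205,255],[-71,78,-10,-0.287,0,0.205,255]]]'
python3 log.py
cat > bt.py <<'E'
from h import *
g=shot('side');o=bot.observe();C=cloud(g);im=g['img'].astype(int)
p=o['tcp_pos'];m=(im.min(2)>90)&(im.max(2)-im.min(2)<70)&(np.hypot(C[...,0]-p[0],C[...,1]-p[1])<.05)&(C[...,2]<p[2]+.01)&(C[...,2]>p[2]-.1)
Q=C[m];bx=[]
def f(x): # axis pt at p.z (x0,x1), slopes x2,x3
    dz=Q[:,2]-p[2];return np.hypot(Q[:,0]-x[0]-x[2]*dz,Q[:,1]-x[1]-x[3]*dz)-.024
from scipy.optimize import least_squares
r=least_squares(f,[p[0],p[1],0,0],loss='soft_l1',f_scale=.002)
zb=np.percentile(Q[:,2],1);print(len(Q),'axis at tcp',r.x.round(4),'rms',np.sqrt(np.mean(r.fun**2)).round(4),'zlow',zb,'tcp',p.round(4),o['contact_force'].round(2),o['width'])
E
python3 bt.py
python3 -c "
from h import *
t=lambda a,e:tool(np.radians(a),np.radians(e),-1)
o=bot.observe();print(rel([.483,-.088,.25],t(25,35)),rel([.483,-.088,.11],t(25,35)))"
```

```text
clock: 8.58
tcp_pos: [0.4833, -0.0875, 0.2519]
tool_rot: [0.865, 0.194, 0.452, -0.1]
contact_force: [-0.3, 0.5, -0.7]
width: 0.543
grasp_force: 25.0
8.5833 [-0.943 -0.483  2.407  1.032  1.221 -0.199] [ 0.483 -0.088  0.252]
80 axis at tcp [ 0.4796 -0.0859 -0.0612  0.0042] rms 0.0046 zlow 0.17591870809712054 tcp [ 0.4833 -0.0877  0.252 ] [-0.14 -0.09 -0.33] 0.5481077696812026
(array([-1.9,  0.2,  0.8]), array([-0.0009, -0.0033,  0.004 ])) (array([-116.8,   -0.2,   80.7]), array([-0.0009, -0.0033,  0.004 ]))
```

```bash

python3 -m pendant '[[[-20,0,14,0,0,0,255],[-40,0,28,0,0,0,255],[-60,0,41,0,0,0,255],[-80,0,55,0,0,0,255],[-97,0,67,0,0,0,255],[-109,0,75,0,0,0,255],[-117,0,81,0,0,0,255],[-117,0,81,0,0,0,255],[-117,0,81,0,0,0,255]]]'
python3 -m pendant '[[[-4,0,3,0,0,0,255],[-8,0,6,0,0,0,255],[-12,0,8.5,0,0,0,255],[-14,0,10,0,0,0,255],[-14,0,10,0,0,0,255],[-14,0,10,0,0,0,255]]]'
python3 log.py; python3 -c "
from h import *
t=lambda a,e:tool(np.radians(a),np.radians(e),-1)
g=shot('top','t3');s=shot('side','s3')
o=bot.observe();print(o['contact_force'],rel([.483,-.088,.083],t(25,35)))
u,v=proj(g,o['tcp_pos'])[0].astype(int);a,b=proj(s,o['tcp_pos'])[0].astype(int)
c=lambda i,u,v:cv2.resize(i['img'][v-60:v+60,u-80:u+80],(400,300),interpolation=2)
cv2.imwrite('pics/c3.png',np.hstack([c(g,u,v),c(s,a,b)]))"
```

```text
clock: 9.38
tcp_pos: [0.4831, -0.0885, 0.1091]
tool_rot: [0.865, 0.193, 0.452, -0.1]
contact_force: [0.1, -0.5, -1.0]
width: 0.546
grasp_force: 25.0
clock: 9.88
tcp_pos: [0.483, -0.0887, 0.0916]
tool_rot: [0.865, 0.192, 0.452, -0.1]
contact_force: [-0.4, -1.4, -1.2]
width: 0.541
grasp_force: 25.0
9.8833 [-0.946 -0.044  2.464  1.258  1.011 -0.701] [ 0.483 -0.089  0.092]
[ 0.44734352 -0.51449251 -1.39552767] (array([-7.1, -0.9,  5.3]), array([ 0.0014, -0.0034,  0.0019]))
```

View pics/c3.png

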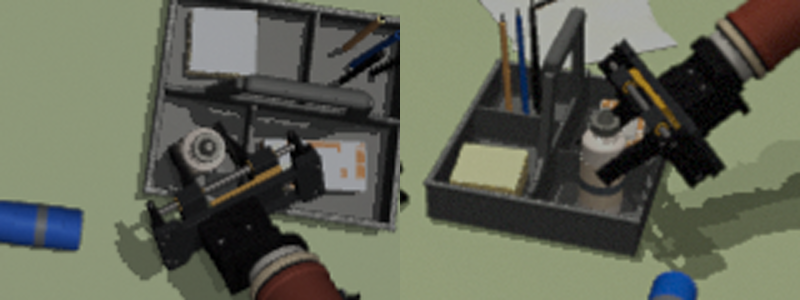

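The bottle (top crop (205,150), side crop (605,170)) is upright inside the cell, clear of the rib and handle. I lower it in small steps until it touches.

```bash

python3 -m pendant '[[[-1.6,0,1.1,0,0,0,255],[-3.3,0,2.3,0,0,0,255],[-5,0,3.4,0,0,0,255],[-5,0,3.4,0,0,0,255]]]'
python3 -m pendant '[[[-0.8,0,0.6,0,0,0,255],[-1.6,0,1.1,0,0,0,255],[-1.6,0,1.1,0,0,0,255],[-1.6,0,1.1,0,0,0,255]]]'
python3 -m pendant '[[[-0.8,0,0.6,0,0,0,255],[-1.6,0,1.1,0,0,0,255],[-1.6,0,1.1,0,0,0,255],[-1.6,0,1.1,0,0,0,255]]]'; python3 bt.py
```

```text
clock: 10.32
tcp_pos: [0.4828, -0.0887, 0.0852]
tool_rot: [0.865, 0.192, 0.452, -0.1]
contact_force: [0.0, -0.9, -0.3]
width: 0.546
grasp_force: 25.0
clock: 10.65
tcp_pos: [0.4829, -0.0888, 0.0837]
tool_rot: [0.865, 0.192, 0.452, -0.099]
contact_force: [-0.2, -1.0, -0.9]
width: 0.545
grasp_force: 25.0
clock: 10.98
tcp_pos: [0.4835, -0.0889, 0.0827]
tool_rot: [0.865, 0.192, 0.453, -0.1]
contact_force: [-4.1, 1.2, 5.7]
width: 0.54
grasp_force: 25.0
17 axis at tcp [ 0.4739 -0.0823 -0.1565 -0.4865] rms 0.0028 zlow 0.05277233475112607 tcp [ 0.4835 -0.0889  0.0827] [-2.97 -0.12  6.02] 0.5399905721566963
```

```bash

python3 -m pendant '[[[0,0,0,0,0,0,255],[0,0,0,0,0,0,255],[0,0,0,0,0,0,255],[0,0,0,0,0,0,255]]]' 4
python3 -m pendant '[[[0,0,0,0,0,0,112],[0,0,0,0,0,0,108],[0,0,0,0,0,0,104],[0,0,0,0,0,0,95],[0,0,0,0,0,0,80],[0,0,0,0,0,0,65],[0,0,0,0,0,0,60],[0,0,0,0,0,0,60]]]'
python3 -c "
from h import *
g=shot('top','t4');s=shot('side','s4')
o=bot.observe();print(o['contact_force'],o['width'])
u,v=proj(g,o['tcp_pos'])[0].astype(int);a,b=proj(s,o['tcp_pos'])[0].astype(int)
c=lambda i,u,v:cv2.resize(i['img'][v-60:v+60,u-80:u+80],(400,300),interpolation=2)
cv2.imwrite('pics/c4.png',np.hstack([c(g,u,v),c(s,a,b)]))"
```

```text
clock: 11.37
tcp_pos: [0.4835, -0.089, 0.0826]
tool_rot: [0.865, 0.192, 0.453, -0.099]
contact_force: [-2.0, -0.0, 4.8]
width: 0.547
grasp_force: 4.0
clock: 12.03
tcp_pos: [0.4829, -0.0888, 0.0817]
tool_rot: [0.865, 0.192, 0.452, -0.099]
contact_force: [-0.3, -0.2, -0.6]
width: 0.749
grasp_force: 0.0
[-0.33301672  0.84175745  0.50883189] 0.7576753102422356
```

View pics/c4.png

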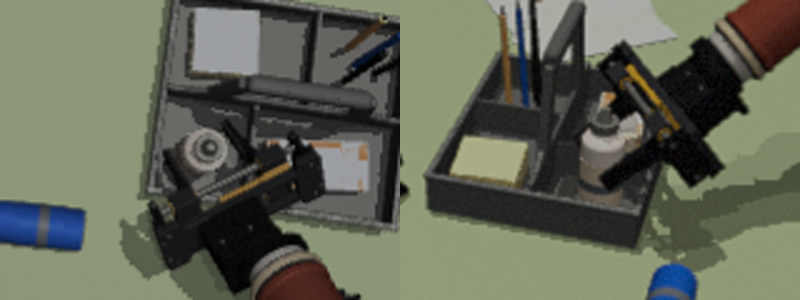

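The bottle stands free in the cell (top crop (208,150)), with a gap to both fingers. I retreat back along the tool axis.

```bash

python3 -m pendant '[[[0,0,-10,0,0,0,60],[0,0,-25,0,0,0,60],[0,0,-45,0,0,0,60],[0,0,-65,0,0,0,60],[0,0,-85,0,0,0,60],[0,0,-90,0,0,0,60],[0,0,-90,0,0,0,60]]]'
python3 log.py
python3 -c "
from kin import *
p,s,e,m=fit();q=D[-1][0]
hd=np.array([.5375,-.187]);
print(rel([.43,-.12,.32],tool(np.radians(25),np.radians(35),-1)))
for yaw in(-.17,np.pi-.17):
  T=down(yaw);a,c=ik(p,s,[*hd,.30],T,q);print(a,c,rel([*hd,.30],T))
# handle refit now, bottle check
for n in('top',):
  P=cloud(shot(n)).reshape(-1,3)
  Q=P[(abs(P[:,0]-.54)<.1)&(abs(P[:,1]+.187)<.09)&(P[:,2]>.175)&(P[:,2]<.2)][:,:2]
  print(len(Q),cv2.minAreaRect(Q.astype(np.float32)))
"
```

```text
clock: 12.72
tcp_pos: [0.416, -0.1215, 0.1339]
tool_rot: [0.865, 0.192, 0.453, -0.097]
contact_force: [-0.4, -0.2, -0.2]
width: 0.761
grasp_force: 0.0
12.7167 [-1.202 -0.269  2.53   1.048  1.24  -0.626] [ 0.416 -0.122  0.134]
(array([160.4,   5.5, -95.3]), array([ 0.0049, -0.0032,  0.0029]))
[-0.47  0.05  1.6   0.    1.49 -0.3 ] 4.77103679059434e-19 (array([183.1, 111.4, -26.6]), array([ 0.4687, -0.8822, -0.8861]))
[-0.54  0.04  1.62  0.06  1.48  2.68] 0.00697103332949833 (array([183.1, 111.4, -26.6]), array([-1.0296, -0.547 ,  1.9766]))
365 ((0.5381097793579102, -0.1873100847005844), (0.12619200348854065, 0.020009852945804596), 80.57242584228516)
```

```bash

python3 -m pendant '[[[25,0,-15,0,0,0,40],[55,2,-32,0,0,0,20],[85,3,-50,0,0,0,0],[115,4,-68,0,0,0,0],[145,5,-86,0,0,0,0],[160,5,-95,0,0,0,0],[160,5,-95,0,0,0,0]]]'
python3 -c "
from h import *
print(rel([.538,-.187,.30],down(-.168)))"
```

```text
clock: 13.35
tcp_pos: [0.4316, -0.1189, 0.3232]
tool_rot: [0.864, 0.195, 0.454, -0.097]
contact_force: [0.2, -0.0, -0.2]
width: 0.998
grasp_force: 0.0
(array([ 18.5, 106.6,  69.2]), array([ 0.4721, -0.8828, -0.8817]))
```

```bash

python3 -m pendant '[[[1,9,6,0.04,-0.08,-0.08,0],[3,18,12,0.08,-0.15,-0.15,0],[4,27,18,0.12,-0.22,-0.22,0],[6,36,24,0.16,-0.3,-0.3,0],[8,45,30,0.2,-0.37,-0.37,0],[10,54,36,0.24,-0.45,-0.45,0],[11,63,42,0.28,-0.52,-0.52,0],[13,72,48,0.32,-0.6,-0.6,0],[14,81,54,0.36,-0.67,-0.67,0],[16,92,60,0.41,-0.76,-0.76,0]]]'
python3 -c "
from h import *
print(rel([.538,-.187,.30],down(-.168)))"
```

```text
clock: 14.18
tcp_pos: [0.5226, -0.1763, 0.295]
tool_rot: [0.801, 0.595, 0.069, -0.022]
contact_force: [0.1, 0.0, -0.3]
width: 1.0
grasp_force: 0.0
(array([-5.1, 18.1, -4.9]), array([ 0.0563, -0.1338, -0.1246]))
```

```bash

python3 -m pendant '[[[-3,9,-3,0.03,-0.07,-0.06,0],[-5,18,-5,0.056,-0.134,-0.125,0],[-5,18,-5,0.056,-0.134,-0.125,0],[-5,18,-5,0.056,-0.134,-0.125,0]]]'
python3 -c "
from h import *
t=[np.cos(-.168),np.sin(-.168)]
gp=np.array([.538,-.187])+.006*np.array([-t[1],t[0]])
print(gp,rel([*gp,.20],down(-.168)),rel([*gp,.170],down(-.168)))
g=shot('wrist','w5')
g=shot('top');P=cloud(g);o=bot.observe();
im=shot('side','s5')
c=cv2.resize(im['img'][110:280,230:450],(660,510),interpolation=2)
cv2.imwrite('pics/c5.png',c)"
```

```text
clock: 14.52
tcp_pos: [0.5376, -0.1858, 0.3002]
tool_rot: [0.765, 0.644, 0.002, -0.001]
contact_force: [0.2, 0.3, -0.1]
width: 1.001
grasp_force: 0.0
[ 0.53900327 -0.18108447] (array([  4.4,   0.4, 100.2]), array([ 0.0019, -0.0044, -0.003 ])) (array([  4.3,   0.3, 130.2]), array([ 0.0019, -0.0044, -0.003 ]))
```

View pics/c5.png

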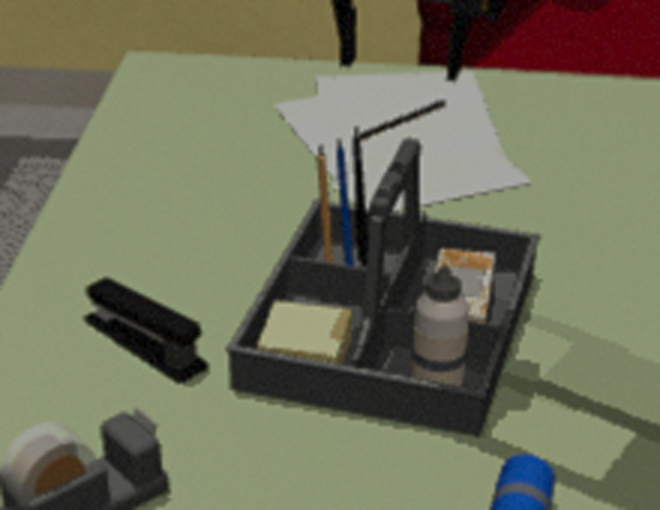

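The bottle stands upright in the near cell (crop (441,330)). The fingers are above the handle, aligned with it, so I descend and grip it.

```bash

python3 -m pendant '[[[2,0,25,0,0,0,60],[4,0,50,0,0,0,90],[4,0,75,0,0,0,90],[4,0,95,0,0,0,90],[4,0,110,0,0,0,90],[4,0,122,0,0,0,90],[4,0,130,0,0,0,90],[4,0,130,0,0,0,90],[4,0,130,0,0,0,90]]]'
python3 -m pendant '[[[0,0,0,0,0,0,130],[0,0,0,0,0,0,165],[0,0,0,0,0,0,185],[0,0,0,0,0,0,200],[0,0,0,0,0,0,255],[0,0,0,0,0,0,255],[0,0,0,0,0,0,255]]]' 15
python3 -m pendant '[[[0,0,0,0,0,0,255],[0,0,0,0,0,0,255],[0,0,0,0,0,0,255],[0,0,0,0,0,0,255],[0,0,0,0,0,0,255]]]' 60
python3 -c "
from h import *
o=bot.observe();print(o['contact_force'],o['torque'])"
```

```text
clock: 15.42
tcp_pos: [0.5383, -0.1842, 0.1733]
tool_rot: [0.766, 0.643, 0.002, 0.002]
contact_force: [0.1, 0.7, 0.3]
width: 0.65
grasp_force: 0.0
clock: 16.0
tcp_pos: [0.538, -0.1838, 0.1732]
tool_rot: [0.766, 0.643, 0.002, 0.001]
contact_force: [-1.7, 0.7, 4.4]
width: 0.225
grasp_force: 15.0
clock: 16.42
tcp_pos: [0.5381, -0.1838, 0.1732]
tool_rot: [0.766, 0.643, 0.002, 0.001]
contact_force: [-4.8, 1.1, 4.7]
width: 0.225
grasp_force: 60.0
[-4.8264739   1.09139941  4.68273738] [0.23985347 0.95065583 0.09962763]
```

```bash

python3 -m pendant '[[[0,0,-1,0,0,0,255],[0,0,-3,0,0,0,255],[0,0,-6,0,0,0,255],[0,0,-10,0,0,0,255],[0,0,-14,0,0,0,255],[0,0,-17,0,0,0,255],[0,0,-19,0,0,0,255],[0,0,-20,0,0,0,255],[0,0,-20,0,0,0,255],[0,0,-20,0,0,0,255]]]'
cat > lv.py <<'E'
from h import *
o=bot.observe();R=Ro.from_quat(o['tool_rot']).as_matrix()
print('F',o['contact_force'].round(1),'torque tool',(R.T@o['torque']).round(2),'toolz',R[:,2].round(3),o['tcp_pos'].round(4))
y=np.array([.167,.986]);x=np.array([.986,-.167])
P=cloud(shot('top')).reshape(-1,3);c=np.array([.538,-.187]);d=P[:,:2]-c;X=d@x;Y=d@y
z0=o['tcp_pos'][2]-.172
m=((abs(abs(X)-.119)<.006)&(abs(Y)<.14)|(abs(abs(Y)-.139)<.006)&(abs(X)<.12))&(abs(P[:,2]-z0-.05)<.012)
A=np.c_[X[m],Y[m],np.ones(m.sum())]
w=np.ones(m.sum())
for _ in range(10):
    k=np.linalg.lstsq(A*w[:,None],P[m,2]*w,rcond=None)[0];w=1/np.sqrt(1+((P[m,2]-A@k)/.003)**2)
print('rim slopes x,y, height',k.round(4),m.sum())
E
python3 lv.py
```

```text
clock: 17.25
tcp_pos: [0.5383, -0.1839, 0.193]
tool_rot: [0.766, 0.643, 0.002, 0.002]
contact_force: [-0.4, 0.4, -6.6]
width: 0.228
grasp_force: 60.0
F [-0.4  0.4 -6.6] torque tool [-0.13 -0.11 -0.03] toolz [ 0.005  0.    -1.   ] [ 0.5383 -0.1839  0.193 ]
rim slopes x,y, height [ 0.0035 -0.0024  0.0678] 562
```

It is level with small torque. I lift the remaining distance gently.

```bash

python3 -m pendant '[[[0,0,-2,0,0,0,255],[0,0,-6,0,0,0,255],[0,0,-12,0,0,0,255],[0,0,-19,0,0,0,255],[0,0,-26,0,0,0,255],[0,0,-33,0,0,0,255],[0,0,-38,0,0,0,255],[0,0,-42,0,0,0,255],[0,0,-44,0,0,0,255],[0,0,-44,0,0,0,255]]]'
python3 -m pendant '[[[0,0,-2,0,0,0,255],[0,0,-6,0,0,0,255],[0,0,-12,0,0,0,255],[0,0,-19,0,0,0,255],[0,0,-25,0,0,0,255],[0,0,-30,0,0,0,255],[0,0,-34,0,0,0,255],[0,0,-37,0,0,0,255],[0,0,-38,0,0,0,255],[0,0,-38,0,0,0,255]]]'
python3 -m pendant '[[[0,0,0,0,0,0,255],[0,0,0,0,0,0,255],[0,0,0,0,0,0,255],[0,0,0,0,0,0,255],[0,0,0,0,0,0,255],[0,0,0,0,0,0,255],[0,0,0,0,0,0,255],[0,0,0,0,0,0,255]]]'
python3 lv.py; python3 -c "
from h import *
shot('side','s6')"
```

```text
clock: 18.13
tcp_pos: [0.5383, -0.1841, 0.2377]
tool_rot: [0.766, 0.643, 0.002, 0.002]
contact_force: [0.6, -0.5, -7.1]
width: 0.227
grasp_force: 60.0
clock: 18.97
tcp_pos: [0.538, -0.184, 0.2754]
tool_rot: [0.766, 0.643, 0.002, 0.002]
contact_force: [0.2, -0.4, -7.0]
width: 0.226
grasp_force: 60.0
clock: 19.63
tcp_pos: [0.5379, -0.184, 0.275]
tool_rot: [0.766, 0.643, 0.002, 0.002]
contact_force: [-0.1, 0.1, -7.8]
width: 0.224
grasp_force: 60.0
F [-0.1  0.1 -7.8] torque tool [-0.17 -0.1   0.  ] toolz [ 0.005  0.    -1.   ] [ 0.5379 -0.184   0.275 ]
rim slopes x,y, height [ 0.0042 -0.0029  0.1499] 735
```

View pics/s6.png

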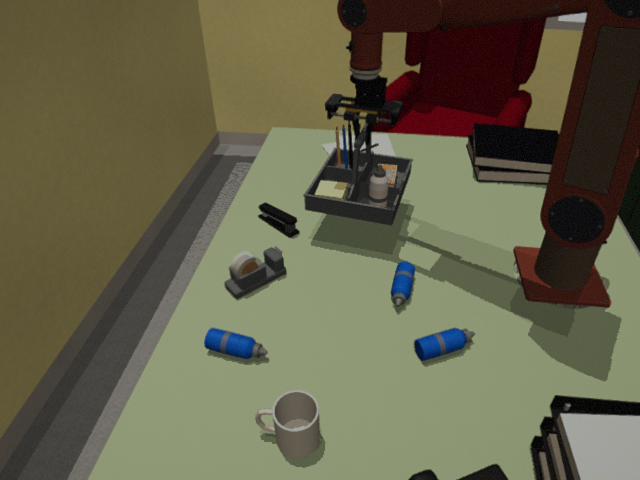

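The side view shows the caddy held level about 10 cm up at (360,185). The bottle is upright in it at (378,184), and the notes, staples and pens are still inside. The stapler, tape dispenser and mug are where they were.

```bash
python3 -c "
from plant import bot
print(bot.finish_job())"
```

```text
the job is handed in; nothing more can be done
None
```

The job is handed in: the glue bottle stands upright and released in the empty compartment, and the caddy is held level and still by its handle about 10 cm above the desk with everything in it; no verdict was returned.

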